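# Clear the plugged voice pipe

### The arm

A 6-joint arm with a two-finger parallel gripper is mounted at the origin on the work surface. World frame = base frame: x ahead of the robot, y to its left, z up, the work surface at z = 0. Lengths are in m, angles in rad, forces in N, time in s.
With the tool pointing down it reaches from about 0.35 to 0.85 m from the base axis. Payload 8.1 kg.
Tool frame: the origin (TCP) lies midway between the tips of the shut fingers; the grasp point (between the pads) lies robot.grasp_offset behind it (robot.grasp_offset is the distance from the TCP to the grasp point, in m); z points along the fingers, y is the direction in which the jaws open and shut (so a half turn about z gives the same grasp; the last joint's range is limited). The gripper opens to 93 mm and grips with 3 to 60 N. Pads are 15 mm wide; open, the fingers measure 128 mm over their backs; the gripper's body (75 mm by 188 mm) begins 65 mm behind the grasp point.
Start: joints at [-1.344, 0.13, 1.488, -0, 1.523, -0.085], TCP at [0.184, -0.571, 0.184] pointing down, gripper open.
Joint ranges: [-2.96, 2.96], [-0.89, 2.26], [0.02, 2.5], [-1.34, 4.48], [0, 2.73], [-2.66, 2.66]. Speed limits (rad/s): [2.39, 2.39, 2.79, 3.14, 3.14, 3.14].

### API

Orientations are given as a rotation vector (axis times angle).
In Python, from plant import robot gives the robot as it stands.
- The arm moves only by the shell command python3 -m handwheel 'ROWS' [OPENING] [FORCE]. ROWS is text: rows parted by semicolons, each of 6 numbers parted by spaces: the shift along the world's x, y, z each as a share of 0.3 m, from -1 to 1, then the turn, a rotation vector about the world's x, y, z each as a share of 45 degrees, from -1 to 1. A call has 1 to 5 rows; each row is the pose to reach, as a shift and turn from the pose commanded when the call began; what a row does not reach only later rows make up. A row lasts 1/10 s, in which the tool goes at most 50 mm and 8.59 degrees, less where a joint would pass 70% of its speed; a pose out of reach is approached as far as the arm can. A call with a number of a shift or a turn outside -1 to 1 is refused whole. A call with a gripper value outside its range is refused whole. OPENING is the closure, from -1 (fully open) to 1 (shut), set as the call begins (- or left out, the last holds). The fingers move at their own pace and stop on an object; FORCE is the grip in N (left out, the last holds). Time passes only in rows, so rows that repeat a pose let the fingers close. It gives the time, the measured TCP pose, the force and the opening at its end, in the units of the state.
- robot.read_state(): the state, without advancing time (a new reading comes with each control period).
- robot.read_camera(name): name is "side" or "top" or "wrist"; returns (picture, depth): 384x512x3 uint8, red, green, blue; 384x512 float32, m along the optical axis (not along the pixel's ray), 0 where there is no reading.
- robot.camera_model(name): a dict with "camera_matrix" (3x3 intrinsics, pixels), "pose" (4x4, takes a point from camera to world coordinates); the wrist camera has in their place "tool_from_camera" (4x4, takes a point from camera to tool coordinates, whose origin is the TCP and whose axes are the flange's). Camera axes: x right, y down, z forward; pixel columns grow to the right and rows downward; lengths in m; the calibration is good to about 2 mm. A picture is of the moment at which its call begins: read the wrist's pose just before it. camera_model takes no time and is no camera call.
- robot.close_job(): hands the job in, once; it reports no verdict.
Trained networks look in the newest picture that a camera, given by its name, has taken for a name from the list of things; names that differ only in an ending like _2 or _b are one class to them, and where a whole thing is asked for, a point or a joint stands for the part that bears it (a point fixed in the world has none). Each returns a list of dicts, best first, with "conf" (0 to 1); they miss things now and then, are a little off and sometimes report something else, mostly with a low value. They report only what shows in the picture. A call takes as long as a camera call.
- robot.look_for(camera, query): "rect" ([centre column, centre row, width, height] in pixels, round what is visible of it).
- robot.silhouettes(camera, query): "pixels" (384x512 bool, what is visible of it) and "rect" ([centre column, centre row, width, height] in pixels, round what is visible of it).
- robot.tip_of(camera, query): "at" ([row, column] in pixels: a listed point, or the origin of a listed thing).
The state is a dict: "t": time; "q": joint angles; "dq": joint speeds; "joint_torque": joint torques, N m; "tool_pos": TCP position; "orientation": TCP orientation; "force": force on the tool from outside, world axes, zero at the start; "wrist_torque": the same for the moment, N m; "opening": finger opening in m.
Only numpy, scipy, OpenCV 4.12 (cv2) and the standard library are available. Lean on these libraries where they do the work, as an engineer would, in place of code of your own. Each camera call takes 0.05 s, during which the arm holds its last target.

### The job

The brass voice pipe stub that stands on a slant over the little drawer has a wooden plug stuck in its bore. Take the ramrod (the rod with the slim end, not the one with the ball) from the rack and push it down through the pipe from the upper mouth until the plug drops out of the lower end and comes to rest in the drawer, then draw the rod out and hang it back in the same fork it came from. Leave the ball-ended rod and the other things on the table where they are.

Things in the scene. Friction and masses are not known exactly. Their poses are not given: they have to be found in the camera images.
- fixture: Fixed stand of the pipe and drawer. Origin on the table straight below the centre of the pipe's lower end; x level, the pipe's downhill direction (away from the robot, turned 0 to 35 degrees to its left); y level across it. The open wooden drawer: 180 (x) by 150 (y) by 40 mm high, walls 8 mm, centre at x = 50 mm. Iron post, 120 mm high, under the pipe's upper half. Nothing stands higher than the pipe's mouth.
- pipe: Brass pipe stub fixed on that stand, open at both ends, 110 mm long, 52 mm across, bore 36 mm in diameter. Origin at the centre of its lower end, 90 mm above the table; z runs up the bore, leaning 30 degrees from vertical towards the fixture's -x (the robot's side); y is level.
- pipe_mouth (a point): Centre of the pipe's upper mouth, 185 mm above the table, 110 mm up the bore from the pipe's origin; axes as the pipe's.
- pipe_outlet (a point): Centre of the pipe's lower end. Sprung packing inside, 19 to 29 mm up the bore from here, grips the plug: pushing takes roughly 5 to 15 N, until the plug's upper end has passed the packing; then it slides out by itself. The bare packing leaves a gap 28 mm wide. The ramrod can go on to 20 mm beyond this end, where its collar meets the mouth.
- plug_center (a point): Centre of the dark wooden plug, a cylinder 31 mm in diameter and 60 mm long, stuck in the bore at the start with its centre 36 to 48 mm up from the lower end, z along the bore.
- rack: Fixed pine rack with two open iron forks 150 mm apart. Origin on the table midway between the fork centres; y along the row, x to the rear (crossbeam 35 to 55 mm behind the fork centres, top 170 mm high). Each fork: two bars 10 mm wide, gap 22 mm, top 170 mm high, open to -x (robot's side), reaching 30 mm from its centre. Rods hang by the collar: raise one a little, then draw it 80 mm to -x.
- ram_grip (a point): Centre of the ramrod's wooden handle, 208.5 mm above the table as it hangs upright in one fork; z up the rod. Handle 34 (x) by 24 (y, flat sides to pinch) by 65 mm tall; below it a brass collar, 40 mm in diameter, 6 mm thick, underside 38.5 mm below the handle's centre; then a steel shaft 12 mm in diameter with a slim head. About 0.25 kg. Its y is within 10 degrees of the rack's y.
- ram_tip (a point): Centre of the end face of the ramrod's slim head (20 mm in diameter, 14 mm long), 168.5 mm below the handle's centre along the rod. Axes as the rod's.
- mop_grip (a point): Centre of the handle of the other rod: same handle, collar and shaft, but a wooden ball 52 mm in diameter at its lower end, too big for the pipe. Hangs in the other fork; leave it.
- protractor: Bystander: flat half-round bone protractor, 150 by 80 mm, 5 mm thick, lying on the table. Origin at the middle of its straight edge, underside.
- magnifier: Bystander: black horn magnifier lying flat, 155 mm long, 12 mm thick. Origin between lens and handle, underside; x towards the lens.
- lid: Bystander: pewter inkwell lid, 68 mm in diameter, 34 mm high. Origin at the centre of its underside.
- rule: Bystander: dark wooden parallel rule, 200 by 52 mm, 10 mm thick, lying behind the rack. Origin at its centre, underside.

How it is judged:
By the outcome, as a careful person would: the job done as asked, in the order asked, and still so for the second after the job is handed in, with the robot touching nothing.
It also fails if it takes over 64 s, if anything falls off the work surface, if the arm or the gripper's body presses on something with over 40 N, if the wrist force passes 120 N, or if a joint passes its speed limit or range.

## Working session

There is one attempt and no reset: what is moved stays moved. The work goes in short steps, Python scripts to look and compute and a shell command to move; the robot and the scene stay as the last step left them, time stands still between calls to the robot, and variables do not carry over. Pictures are saved under pics/ and viewed, and the job is handed in when it is done.

```bash
ls; mkdir -p pics; python3 - <<'E'
from plant import robot
import cv2,numpy as np
print(robot.read_state(), robot.grasp_offset)
for n in("side","top","wrist"):
    p,d=robot.read_camera(n); cv2.imwrite(f"pics/{n}0.png",p[:,:,::-1]); np.savez(f"pics/{n}0.npz",p=p,d=d)
    print(n,robot.camera_model(n))
for n in("side","top"):
    for q in("ram_tip","ram_grip","mop_grip","pipe_mouth","pipe_outlet","rack","fixture"):
        print(n,q,[(np.round(r["at"],1).tolist(),round(r["conf"],2)) for r in robot.tip_of(n,q)[:2]])
E
```

```text
pics
{'t': 0.0, 'q': array([-1.34439991e+00,  1.31183674e-01,  1.48924395e+00, -8.30923141e-06,
        1.52301091e+00, -8.53771360e-02]), 'dq': array([ 2.21737727e-03, -3.15846160e-04,  1.57876533e-04, -7.54974029e-05,
        1.51486768e-03, -9.43647118e-04]), 'joint_torque': array([-1.08967934e-04, -5.59834528e+01, -4.91760957e+01,  7.65342289e-02,
        3.49036662e-02, -1.55046887e-04]), 'tool_pos': array([ 0.18393814, -0.57045158,  0.18279347]), 'orientation': array([-3.10167997e+00, -4.87466525e-01,  2.17150140e-04]), 'force': array([ 0.83635545, -0.43686874, -0.23342018]), 'wrist_torque': array([-0.01881904,  0.02425551,  0.00126572]), 'opening': 0.09302713538746041} 0.0188
side {'camera_matrix': array([[435.11754511,   0.        , 254.30973337],
       [  0.        , 435.11754511, 190.8488844 ],
       [  0.        ,   0.        ,   1.        ]]), 'pose': array([[ 0.98952261, -0.10328511,  0.10088204,  0.49027134],
       [-0.14426503, -0.73496327,  0.66258327, -0.64861206],
       [ 0.00570961, -0.67019488, -0.7421632 ,  0.90471574],
       [ 0.        ,  0.        ,  0.  
[... 902 characters left out ...]
e-01],
       [ 0.00000000e+00,  0.00000000e+00,  0.00000000e+00,
         1.00000000e+00]])}
side ram_tip []
side ram_grip [([97.3, 219.7], 0.64)]
side mop_grip [([133.0, 225.5], 0.65)]
side pipe_mouth [([293.3, 284.3], 0.97), ([99.3, 216.7], 0.17)]
side pipe_outlet [([303.7, 301.2], 0.7)]
side rack [([170.4, 225.0], 0.63)]
side fixture [([320.0, 293.9], 0.82), ([134.0, 223.1], 0.32)]
top ram_tip [([202.0, 153.0], 0.49)]
top ram_grip [([199.5, 140.3], 0.54), ([179.8, 360.2], 0.54)]
top mop_grip [([206.6, 193.9], 0.57)]
top pipe_mouth [([181.4, 360.5], 0.73), ([198.9, 137.8], 0.44)]
top pipe_outlet [([167.5, 339.8], 0.6)]
top rack [([203.9, 182.5], 0.79)]
top fixture [([165.6, 334.9], 0.83)]
```

View pics/side0.png

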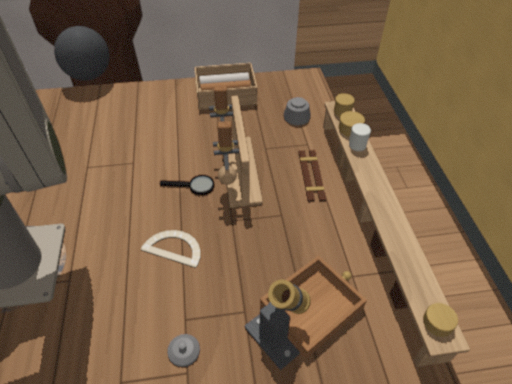

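View pics/top0.png

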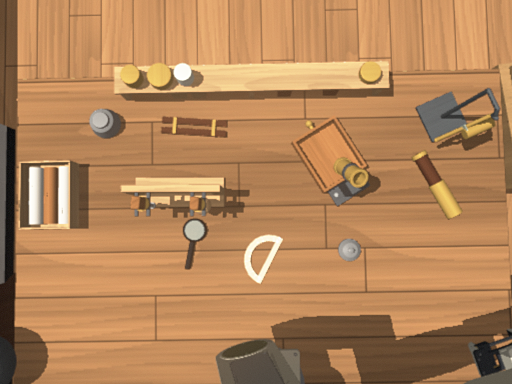

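View pics/wrist0.png

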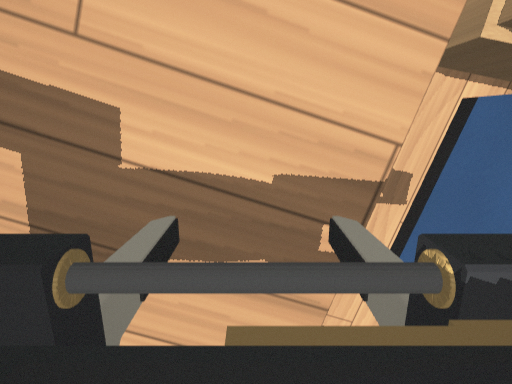

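```bash
cat > h.py <<'E'
import numpy as np,cv2
from plant import robot
from scipy.spatial.transform import Rotation as R
def cloud(n,d):
    m=robot.camera_model(n);K=m["camera_matrix"];P=m.get("pose")
    v,u=np.mgrid[:384,:512]
    c=np.stack([(u-K[0,2])/K[0,0]*d,(v-K[1,2])/K[1,1]*d,d],-1)
    if P is None:
        s=robot.read_state();T=np.eye(4);T[:3,:3]=R.from_rotvec(s["orientation"]).as_matrix();T[:3,3]=s["tool_pos"]
        P=T@m["tool_from_camera"]
    return c@P[:3,:3].T+P[:3,3]
E
python3 - <<'E'
from h import *
for n,(r0,r1,c0,c1) in {"side":(60,230,180,280),"top":(160,240,110,240)}.items():
    z=np.load(f"pics/{n}0.npz"); p=z["p"][r0:r1,c0:c1]
    cv2.imwrite(f"pics/z{n}.png",cv2.resize(p[:,:,::-1],None,fx=3.5 if n=="side" else 5,fy=3.5 if n=="side" else 5,interpolation=cv2.INTER_CUBIC))
z=np.load("pics/top0.npz");c=cloud("top",z["d"])
# handles tops
for (r0,r1,c0,c1) in((190,216,125,158),(190,216,185,212)):
    a=c[r0:r1,c0:c1].reshape(-1,3); h=a[a[:,2]>.225]
    print("handle",len(h),h.min(0),h.max(0),np.median(h,0))
    r=cv2.minAreaRect((h[:,:2]*1000).astype(np.float32));print(r)
a=c[170:202,110:235].reshape(-1,3);b=a[(a[:,2]>.155)&(a[:,2]<.18)]
print("beam",len(b),cv2.minAreaRect((b[:,:2]*1000).astype(np.float32)),b.mean(0))
a=c[150:210,325:385].reshape(-1,3);b=a[(a[:,2]>.165)]
print("mouth",len(b),b.min(0),b.max(0),b.mean(0))
E
```

```text
handle 142 [0.48779276 0.01511405 0.22642034] [0.56104734 0.33037448 1.39549185] [0.54294553 0.31645092 0.23934046]
((525.1123657226562, 171.638671875), (320.0312194824219, 33.924381256103516), 82.64046478271484)
handle 131 [0.48779276 0.01511405 0.22625354] [0.5553856  0.17992611 1.39549185] [0.53977374 0.16712859 0.23940765]
((523.5405883789062, 96.52603912353516), (174.57754516601562, 33.852195739746094), 77.26777648925781)
beam 890 ((571.470947265625, 242.89093017578125), (269.2584228515625, 44.26552963256836), 88.96198272705078) [0.58100974 0.24311942 0.16822164]
mouth 287 [ 0.48779276 -0.28798958  0.16506077] [0.63478306 0.01511405 1.39549185] [ 0.59614076 -0.23655837  0.27424339]
```

```bash
python3 - <<'E'
from h import *
for n in("side","top"):
    z=np.load(f"pics/{n}0.npz")
    ps=robot.silhouettes(n,"pipe")[:1]
    for q in ("pipe","ram_grip","mop_grip"):
        for r in robot.silhouettes(n,q)[:2]:
            m=r["pixels"];a=cloud(n,z["d"])[m]
            print(n,q,round(r["conf"],2),r["rect"],np.percentile(a,5,0).round(3),np.percentile(a,95,0).round(3))
            np.savez(f"pics/m_{n}_{q}.npz",m=m) if r is robot or r["conf"]>.4 else 0
E
```

```text
side pipe 0.71 [290.5, 299.5, 38.0, 32.4] [ 0.584 -0.283  0.102] [ 0.659 -0.237  0.195]
side ram_grip 0.56 [221.5, 100.9, 17.0, 33.6] [0.528 0.302 0.173] [0.559 0.323 0.242]
side mop_grip 0.89 [226.7, 152.2, 18.5, 64.9] [0.522 0.146 0.002] [0.559 0.238 0.241]
side mop_grip 0.68 [222.1, 102.0, 17.0, 33.0] [0.528 0.302 0.172] [0.559 0.324 0.242]
top pipe 0.91 [351.2, 173.8, 36.1, 28.3] [ 0.585 -0.276  0.103] [ 0.662 -0.218  0.194]
top ram_grip 0.84 [143.2, 202.1, 27.3, 18.4] [0.528 0.301 0.08 ] [0.558 0.327 0.243]
top ram_grip 0.58 [193.5, 128.0, 62.2, 19.7] [0.757 0.109 0.   ] [0.811 0.286 0.012]
top mop_grip 0.62 [199.3, 206.7, 25.4, 17.4] [0.521 0.148 0.072] [0.555 0.179 0.243]
```

View pics/zside.png

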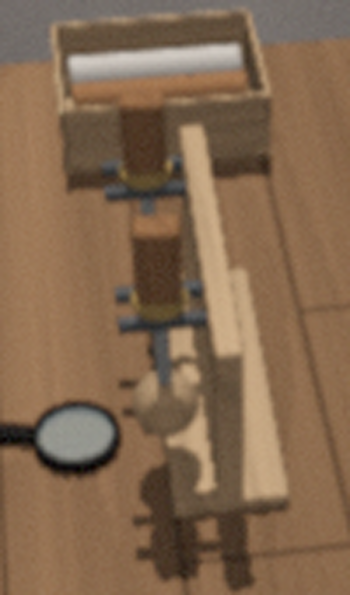

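View pics/ztop.png

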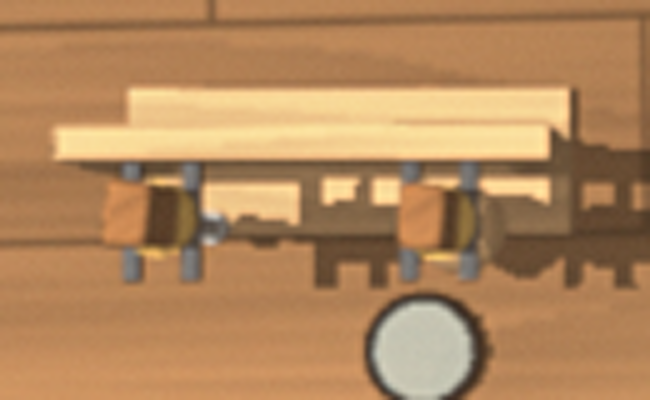

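```bash
cat > fit.py <<'E'
from h import *
from scipy.optimize import least_squares
C={n:cloud(n,np.load(f"pics/{n}0.npz")["d"]) for n in("side","top")}
def ok(n): return np.load(f"pics/{n}0.npz")["d"]>0.1
for n in C:
    a=C[n][ok(n)]
    h=a[(abs(a[:,0]-.543)<.03)&(abs(a[:,1]-.316)<.03)&(a[:,2]>.236)&(a[:,2]<.25)]
    r=cv2.minAreaRect((h[:,:2]*1000).astype(np.float32)); print(n,"ramtop",len(h),h.mean(0).round(4),r)
    h=a[(abs(a[:,0]-.543)<.03)&(abs(a[:,1]-.316)<.03)&(a[:,2]>.18)&(a[:,2]<.234)]
    print(n,"ramside",len(h),np.percentile(h,5,0).round(4),np.percentile(h,95,0).round(4))
    h=a[(abs(a[:,0]-.54)<.03)&(abs(a[:,1]-.166)<.03)&(a[:,2]>.236)&(a[:,2]<.25)]
    r=cv2.minAreaRect((h[:,:2]*1000).astype(np.float32)); print(n,"moptop",len(h),h.mean(0).round(4),r)
    b=a[(abs(a[:,0]-.59)<.03)&(abs(a[:,1]-.24)<.16)&(a[:,2]>.158)&(a[:,2]<.178)]
    p=np.polyfit(b[:,1],b[:,0],1);print(n,"beam",len(b),b.mean(0).round(4),cv2.minAreaRect((b[:,:2]*1000).astype(np.float32)),p)
# pipe
def resid(x,P):
    ox,oy,yaw=x; d=np.array([np.cos(yaw),np.sin(yaw),0]); ax=-.5*d+np.array([0,0,np.sqrt(.75)])
    v=P-np.array([ox,oy,.09]); s=v@ax; r=np.linalg.norm(v-s[:,None]*ax,axis=1)
    # distance to solid tube surface outer cyl r=26 or mouth annulus s=.11
    e1=np.where(s>.11,np.hypot(r-.026,s-.11),r-.026)
    e2=np.where((r>.018)&(r<.026),s-.11,9)
    e3=np.where((s<.11),r-.018,9)
    E=np.stack([e1,e2,e3]);i=np.abs(E).argmin(0);return E[i,np.arange(len(P))]
Ps=[]
for n in C:
    m=np.load(f"pics/m_{n}_pipe.npz")["m"]&ok(n)
    P=C[n][m];P=P[P[:,2]>.095];Ps.append(P)
Ps.append(np.vstack(Ps))
for P in Ps:
    best=min((least_squares(resid,[.66,-.24,y],args=(P,),loss="soft_l1",f_scale=.003) for y in np.radians([0,10,20,30,40])),key=lambda s:s.cost)
    x=best.x;d=np.array([np.cos(x[2]),np.sin(x[2]),0]);ax=-.5*d+np.array([0,0,np.sqrt(.75)])
    print(len(P),x[:2].round(4),np.degrees(x[2]),"mouth",(np.r_[x[:2],.09]+.11*ax).round(4),"med",np.median(abs(best.fun)))
E
python3 fit.py
```

```text
side ramtop 85 [0.5434 0.3156 0.2404] ((544.1226806640625, 316.9110107421875), (27.813034057617188, 33.05585479736328), 75.36836242675781)
side ramside 217 [0.528  0.3044 0.1822] [0.559  0.3115 0.2316]
side moptop 100 [0.5405 0.1664 0.2404] ((541.1886596679688, 168.0253448486328), (25.373029708862305, 31.028621673583984), 83.94499206542969)
side beam 648 [0.5813 0.2278 0.1693] ((577.1817016601562, 240.12574768066406), (271.3797302246094, 35.32340621948242), 89.32252502441406) [0.00597661 0.57995858]
top ramtop 103 [0.5434 0.3186 0.2401] ((544.0670776367188, 318.89654541015625), (21.597318649291992, 33.22092056274414), 89.82099151611328)
top ramside 70 [0.5282 0.3056 0.1819] [0.5572 0.3095 0.2331]
top moptop 114 [0.5397 0.1683 0.24  ] ((539.944091796875, 168.19813537597656), (23.353185653686523, 30.527772903442383), 88.90642547607422)
top beam 832 [0.5825 0.245  0.1683] ((576.6624755859375, 242.82398986816406), (269.270751953125, 33.348358154296875), 88.84850311279297) [0.01432521 0.57896093]
860 [ 0.6448 -0.2322] 34.39581538999709 mouth [ 0.5994 -0.2633  0.1853] med 0.0010575448346938944
605 [ 0.6457 -0.2375] 29.288148122575706 mouth [ 0.5977 -0.2644  0.1853] med 0.001441540050902041
1465 [ 0.6442 -0.2326] 34.72303861701533 mouth [ 0.599  -0.2639  0.1853] med 0.001271112347032595
```

```bash
R='0.53 0.33 0.55 0 0 -0.39'; python3 -m handwheel '0.53 0.33 0.55 0 0 -0.39;0.53 0.33 0.55 0 0 -0.39;0.53 0.33 0.55 0 0 -0.39;0.53 0.33 0.55 0 0 -0.39;0.53 0.33 0.55 0 0 -0.39' -1
```

```text
t: 1.75
tool_pos: [0.3441, -0.471, 0.3504]
orientation: [3.141, 0.008, 0.0]
force: [0.0, -0.4, -0.3]
opening: 0.0928
```

```bash
python3 -m handwheel '0.70 0.40 0.25 0 0 0;0.70 0.40 0.25 0 0 0;0.70 0.40 0.25 0 0 0;0.70 0.40 0.25 0 0 0;0.70 0.40 0.25 0 0 0' -1
```

```text
t: 2.25
tool_pos: [0.5519, -0.3523, 0.4236]
orientation: [3.141, 0.009, 0.001]
force: [1.2, -0.4, -0.8]
opening: 0.0929
```

```bash
cat > pipew.py <<'E'
import sys
exec(open("fit.py").read().split("for n in C:")[0])
src=open("fit.py").read(); exec(src[src.index("def resid"):src.index("Ps=[]")])
k=sys.argv[1]
p,d=robot.read_camera("wrist"); c=cloud("wrist",d); cv2.imwrite(f"pics/w{k}.png",p[:,:,::-1]); np.savez(f"pics/w{k}.npz",p=p,d=d,c=c)
for r in robot.silhouettes("wrist","pipe")[:1]:
    print("pipe",r["conf"],r["rect"])
    m=r["pixels"]&(d>.1);P=c[m];P=P[P[:,2]>.095]
    best=min((least_squares(resid,[.645,-.235,y],args=(P,),loss="soft_l1",f_scale=.002) for y in np.radians([0,15,30,40])),key=lambda s:s.cost)
    x=best.x;dd=np.array([np.cos(x[2]),np.sin(x[2]),0]);ax=-.5*dd+np.array([0,0,np.sqrt(.75)])
    print(len(P),x[:2].round(4),np.degrees(x[2]),"mouth",(np.r_[x[:2],.09]+.11*ax).round(4),"med",np.median(abs(best.fun)))
print([ (q,[(np.round(t["at"]),t["conf"]) for t in robot.tip_of("wrist",q)[:1]]) for q in("pipe_mouth","pipe_outlet")])
for n,cc in {"top":C["top"],"side":C["side"],"wrist":c}.items():
    a=cc.reshape(-1,3); b=a[(a[:,2]>.034)&(a[:,2]<.046)&(abs(a[:,0]-.69)<.17)&(abs(a[:,1]+.2)<.17)]
    print(n,len(b),cv2.minAreaRect((b[:,:2]*1000).astype(np.float32)))
E
python3 pipew.py 1
```

```text
pipe 0.74 [192.4, 116.9, 38.6, 55.2]
1542 [ 0.6515 -0.2294] 33.04805229862959 mouth [ 0.6054 -0.2594  0.1853] med 0.0011022053432006899
[('pipe_mouth', [(array([130., 196.]), 0.89)]), ('pipe_outlet', [])]
top 549 ((680.9833374023438, -214.0897979736328), (242.38189697265625, 151.65151977539062), 31.283510208129883)
side 1053 ((676.860107421875, -216.39634704589844), (243.60733032226562, 152.4384307861328), 30.91189193725586)
wrist 1548 ((687.4288940429688, -209.73561096191406), (247.35125732421875, 150.44131469726562), 31.313594818115234)
```

View pics/w1.png

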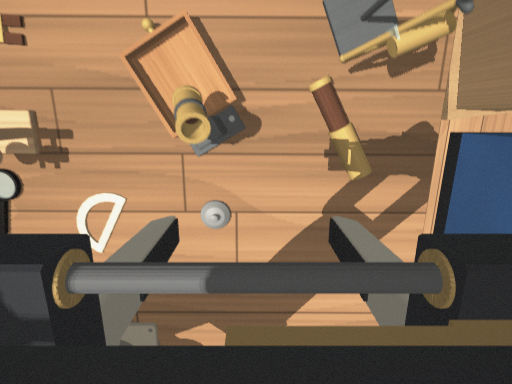

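```bash
python3 pipew.py 2; python3 - <<'E'
from plant import robot
s=robot.read_state();print(s["t"],s["tool_pos"],s["q"])
E
```

```text
pipe 0.58 [194.4, 117.2, 36.9, 59.1]
1573 [ 0.6447 -0.2363] 32.560787976384894 mouth [ 0.5983 -0.2659  0.1853] med 0.001202309330484895
[('pipe_mouth', [(array([134., 196.]), 0.77)]), ('pipe_outlet', [(array([102., 187.]), 0.76)])]
top 549 ((680.9833374023438, -214.0897979736328), (242.38189697265625, 151.65151977539062), 31.283510208129883)
side 1053 ((676.860107421875, -216.39634704589844), (243.60733032226562, 152.4384307861328), 30.91189193725586)
wrist 1523 ((670.4942016601562, -223.1546630859375), (226.5663299560547, 150.4080352783203), 30.71468734741211)
2.65 [ 0.54924913 -0.35448653  0.4227814 ] [-6.51416792e-01  3.34165724e-01  8.18803501e-01 -2.10998730e-04
  1.98896100e+00  9.15613884e-01]
```

```bash
python3 -m handwheel '0 0.83 0 0 0 0;0 0.83 0 0 0 0;0 0.83 0 0 0 0;0 0.83 0 0 0 0;0 0.83 0 0 0 0' -1; python3 -m handwheel '0 0.83 0 0 0 0;0 0.83 0 0 0 0;0 0.83 0 0 0 0;0 0.83 0 0 0 0;0 0.83 0 0 0 0' -1;python3 -m handwheel '-0.02 0.57 -0.2 0 0 0;-0.02 0.57 -0.2 0 0 0;-0.02 0.57 -0.2 0 0 0;-0.02 0.57 -0.2 0 0 0;-0.02 0.57 -0.2 0 0 0' -1; python3 -m handwheel '0 0 0 0 0 0;0 0 0 0 0 0'
```

```text
t: 3.15
tool_pos: [0.5492, -0.1038, 0.4231]
orientation: [3.141, 0.005, 0.001]
force: [0.8, -0.7, -0.4]
opening: 0.0933
t: 3.65
tool_pos: [0.5497, 0.1451, 0.4232]
orientation: [-3.142, -0.005, -0.001]
force: [-0.1, -0.4, -0.5]
opening: 0.0927
t: 4.15
tool_pos: [0.5428, 0.3175, 0.3597]
orientation: [3.141, 0.013, -0.007]
force: [0.3, 0.4, -0.8]
opening: 0.0927
t: 4.35
tool_pos: [0.545, 0.3137, 0.364]
orientation: [-3.141, -0.006, -0.002]
force: [-0.5, -0.4, 0.4]
opening: 0.0929
```

```bash
cat > ramw.py <<'E'
from h import *
import sys
s=robot.read_state();print(s["t"],s["tool_pos"],s["orientation"],s["q"].round(2),s["force"])
p,d=robot.read_camera("wrist");c=cloud("wrist",d);k=sys.argv[1];cv2.imwrite(f"pics/r{k}.png",p[:,:,::-1])
a=c[d>.05]
h=a[(abs(a[:,0]-.543)<.035)&(abs(a[:,1]-.316)<.03)&(a[:,2]>.237)&(a[:,2]<.25)]
print("top",len(h),h.mean(0).round(4),cv2.minAreaRect((h[:,:2]*1000).astype(np.float32)))
b=a[(abs(a[:,0]-.59)<.03)&(abs(a[:,1]-.24)<.16)&(a[:,2]>.16)&(a[:,2]<.178)]
if len(b): print("beam",len(b),b.mean(0),cv2.minAreaRect((b[:,:2]*1000).astype(np.float32)))
E
python3 ramw.py 1
```

```text
4.35 [0.54500304 0.31371417 0.36395656] [-3.14141619e+00 -5.52448693e-03 -2.17541566e-03] [ 0.44  0.21  1.07 -0.    1.86  2.01] [-0.53824017 -0.41926637  0.38916957]
top 570 [0.546  0.3178 0.2405] ((545.265380859375, 317.96099853515625), (23.857961654663086, 34.065345764160156), 82.73695373535156)
beam 3400 [0.5835666  0.24352729 0.16983807] ((577.2203979492188, 242.57077026367188), (269.5367126464844, 36.846580505371094), 89.20249938964844)
```

View pics/r1.png

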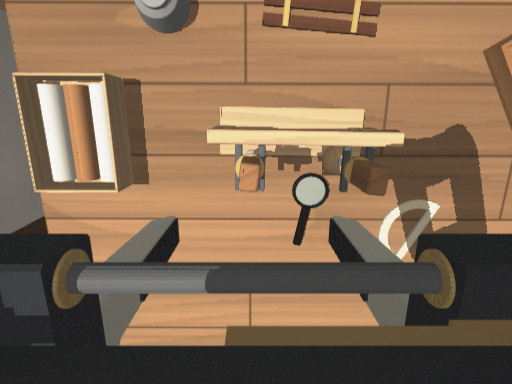

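```bash
python3 -m handwheel '0 0.01 -0.3 0 0 -0.16;0 0.01 -0.3 0 0 -0.16;0 0.01 -0.4 0 0 -0.16;0 0.01 -0.4 0 0 -0.16;0 0.01 -0.4 0 0 -0.16' -1; python3 ramw.py 2
```

```text
t: 4.9
tool_pos: [0.5449, 0.3174, 0.2442]
orientation: [-3.136, 0.191, -0.001]
force: [0.7, 0.2, 0.8]
opening: 0.0931
4.9 [0.54486064 0.31738144 0.24420176] [-3.13562191e+00  1.90893168e-01 -8.37969136e-04] [ 0.45  0.2   1.31 -0.    1.64  2.14] [0.68244976 0.21216171 0.79060048]
top 1341 [0.5468 0.3184 0.2419] ((545.8680419921875, 318.6557922363281), (23.886411666870117, 33.550655364990234), 83.39730834960938)
beam 7072 [0.58417759 0.24164075 0.17121004] ((577.6408081054688, 243.16458129882812), (270.7284240722656, 37.319610595703125), 89.31459045410156)
```

View pics/r2.png

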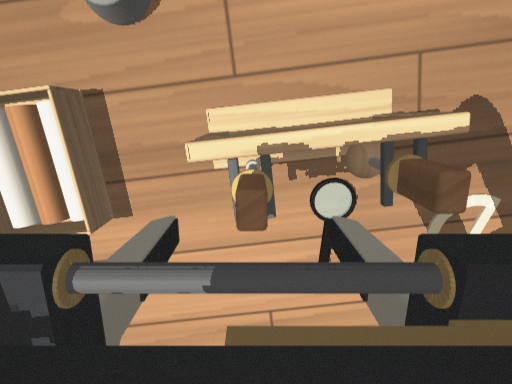

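```bash
python3 -m handwheel '0 0 -0.1 0 0 0;0 0 -0.18 0 0 0;0 0 -0.18 0 0 0;0 0 -0.18 0 0 0' -1; python3 -m handwheel '0 0 0 0 0 0;0 0 0 0 0 0;0 0 0 0 0 0;0 0 0 0 0 0;0 0 0 0 0 0' 1 55;python3 -m handwheel '0 0 0 0 0 0;0 0 0 0 0 0;0 0 0 0 0 0'
```

```text
t: 5.35
tool_pos: [0.5454, 0.3187, 0.1915]
orientation: [-3.135, 0.189, -0.004]
force: [-0.2, -0.3, -0.1]
opening: 0.0928
t: 5.85
tool_pos: [0.5445, 0.3184, 0.1891]
orientation: [-3.136, 0.189, -0.0]
force: [0.4, -0.5, -0.8]
opening: 0.0578
t: 6.15
tool_pos: [0.5443, 0.3184, 0.1888]
orientation: [3.136, -0.189, -0.0]
force: [-0.0, -0.0, -0.0]
opening: 0.0338
```

```bash
python3 -m handwheel '0 0 0 0 0 0;0 0 0 0 0 0;0 0 0 0 0 0;0 0 0 0 0 0'; python3 -c "
from plant import robot;s=robot.read_state();print(s)"
```

```text
t: 6.55
tool_pos: [0.5444, 0.3184, 0.1888]
orientation: [-3.136, 0.189, 0.0]
force: [-0.7, 0.1, -1.4]
opening: 0.0235
{'t': 6.55, 'q': array([4.47965384e-01, 2.10907816e-01, 1.38943228e+00, 2.48764380e-05,
       1.54126086e+00, 2.13889913e+00]), 'dq': array([ 0.0008225 ,  0.00160564,  0.0006411 , -0.00027775, -0.00019607,
       -0.00060969]), 'joint_torque': array([-1.42396996e-01, -6.06334448e+01, -4.95010757e+01, -1.15083964e-01,
        1.30925523e-01,  1.89492152e-03]), 'tool_pos': array([0.54440047, 0.31842694, 0.18884395]), 'orientation': array([-3.13590881e+00,  1.88598034e-01,  3.04030554e-05]), 'force': array([-0.69370374,  0.05286452, -1.3563769 ]), 'wrist_torque': array([ 0.10820729, -0.05547047,  0.00351902]), 'opening': 0.02351252335676714}
```

```bash
python3 -m handwheel '0 0 0.03 0 0 0;0 0 0.07 0 0 0;0 0 0.07 0 0 0;0 0 0.07 0 0 0'; python3 -m handwheel '-0.1 0 0 0 0 0;-0.2 0 0 0 0 0;-0.3 0 0.0 0 0 0;-0.35 0 0 0 0 0;-0.35 0 0 0 0 0';python3 ramw.py 3
```

```text
t: 6.95
tool_pos: [0.5449, 0.3186, 0.2109]
orientation: [-3.135, 0.189, -0.002]
force: [-1.0, 0.2, -2.8]
opening: 0.0237
t: 7.45
tool_pos: [0.4377, 0.3186, 0.2098]
orientation: [-3.136, 0.186, 0.001]
force: [0.1, -0.1, -2.6]
opening: 0.0237
7.45 [0.43772238 0.31861606 0.20980925] [-3.13602882e+00  1.86415986e-01  8.14061422e-04] [ 0.53 -0.04  1.61  0.    1.57  2.22] [ 0.08062013 -0.10984662 -2.60972139]
top 0 [nan nan nan] ((0.0, 0.0), (0.0, 0.0), 0.0)
beam 6262 [0.57988491 0.29291497 0.16914174] ((569.3991088867188, 263.154052734375), (230.95738220214844, 34.296478271484375), 83.76268005371094)ramw.py:7: RuntimeWarning: Mean of empty slice.
  print("top",len(h),h.mean(0).round(4),cv2.minAreaRect((h[:,:2]*1000).astype(np.float32)))
  ret = um.true_divide(
```

View pics/r3.png

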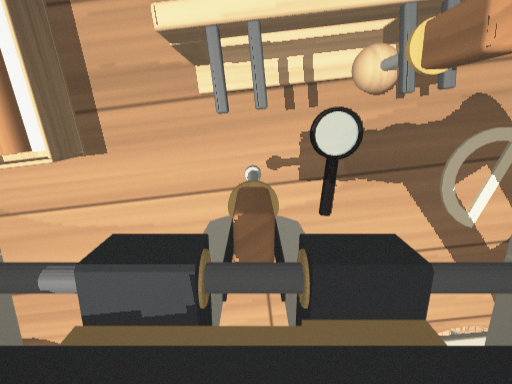

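```bash
python3 -m handwheel '0 0 0.2 0 0 0;0 0 0.4 0 0 0;0 0 0.63 0 0 0;0 0 0.63 0 0 0;0 -0.1 0.63 0 0 0'; python3 -m handwheel '0.05 -0.8 0 0 0 0;0.05 -0.8 0 0 0 0;0.05 -0.8 0 0 0 0;0.05 -0.8 0 0 0 0;0.05 -0.8 0 0 0 0';python3 -m handwheel '0.1 -0.8 0 0 0 0;0.1 -0.8 0 0 0 0;0.1 -0.8 0 0 0 0;0.1 -0.8 0 0 0 0;0.1 -0.8 0 0 0 0';python3 -c "
from plant import robot;s=robot.read_state();print(s)"
```

```text
t: 8.0
tool_pos: [0.442, 0.2909, 0.4058]
orientation: [-3.13, 0.185, -0.014]
force: [0.6, -1.5, -2.8]
opening: 0.0235
t: 8.5
tool_pos: [0.455, 0.0453, 0.399]
orientation: [3.135, -0.191, 0.001]
force: [0.7, 0.8, -2.6]
opening: 0.0235
t: 9.0
tool_pos: [0.4846, -0.1954, 0.3986]
orientation: [3.135, -0.192, -0.0]
force: [0.4, 0.6, -1.6]
opening: 0.0236
{'t': 9.0, 'q': array([-4.80980040e-01, -6.19049386e-02,  1.29667739e+00, -5.08712088e-04,
        1.90660932e+00,  1.21175585e+00]), 'dq': array([-0.6749476 ,  0.50734106, -0.47736598,  0.01097272, -0.02769226,
       -0.67124788]), 'joint_torque': array([  2.3545783 , -50.87374806, -47.9287684 ,  -0.38245708,
         0.16247126,   1.09956063]), 'tool_pos': array([ 0.48461041, -0.19536827,  0.39855701]), 'orientation': array([ 3.13521571e+00, -1.91654479e-01, -5.16607811e-06]), 'force': array([ 0.36858196,  0.57731824, -1.55484851]), 'wrist_torque': array([ 0.05420698, -0.01272988,  0.06037993]), 'opening': 0.023550028599177944}
```

```bash
python3 -m handwheel '0.05 -0.15 0 0.09 -0.14 0;0.11 -0.30 0 0.17 -0.29 0;0.11 -0.4 0 0.26 -0.43 0;0.11 -0.4 0 0.343 -0.571 0;0.11 -0.4 0 0.343 -0.571 0';python3 -m handwheel '0 0 0 0 0 0;0 0 0 0 0 0;0 0 0 0 0 0'
cat > ins.py <<'E'
from h import *
import sys
k=sys.argv[1]
YAW=np.radians(31.2); d=np.array([np.cos(YAW),np.sin(YAW),0]);a=-.5*d+np.array([0,0,.75**.5]);M=np.array([.598,-.264,.1853])
s=robot.read_state();Rm=R.from_rotvec(s["orientation"]).as_matrix();z=Rm[:,2];tip=s["tool_pos"]+.1488*z
print("t",s["t"],"tcp",s["tool_pos"].round(4),"q",s["q"].round(2),"F",s["force"].round(1),"open",s["opening"])
v=tip-M;sa=v@a;lat=v-sa*a
yy=np.cross([0,0,1.],d)
xx=np.cross(yy,a)
print("tip above mouth",sa.round(4),"lat along pipe x",(lat@xx).round(4),"y",(lat@yy).round(4),"world lat",lat.round(4),"axis err rotvec(deg)",np.degrees(np.cross(z,-a)).round(2))
print("to TCP at s=.02:",(M+a*(.02+.1488)-s["tool_pos"])/.3)
if k!="-":
    for n in("side","top","wrist"):
        p,dd=robot.read_camera(n);cv2.imwrite(f"pics/{n}_{k}.png",p[:,:,::-1]);np.savez(f"pics/{n}_{k}.npz",p=p,d=dd,c=cloud(n,dd))
        if n!="wrist":
            r0,r1,c0,c1=(210,370,210,390) if n=="side" else (110,230,280,440)
            cv2.imwrite(f"pics/{n}_{k}z.png",cv2.resize(p[r0:r1,c0:c1,::-1],None,fx=4,fy=4 if n=="top" else 3.7,interpolation=cv2.INTER_CUBIC) if n=="top" else cv2.resize(p[r0:r1,c0:c1,::-1],None,fx=3.7,fy=3.7,interpolation=cv2.INTER_CUBIC))
E
python3 ins.py a
```

```text
t: 9.5
tool_pos: [0.5143, -0.3158, 0.3946]
orientation: [-2.771, 0.181, -0.612]
force: [-1.5, 0.1, -4.4]
opening: 0.0235
t: 9.8
tool_pos: [0.5186, -0.3106, 0.4003]
orientation: [-2.778, 0.162, -0.614]
force: [1.4, -0.5, -3.0]
opening: 0.0232
t 9.8 tcp [ 0.5186 -0.3106  0.4003] q [-0.98 -0.04  1.38  0.53  1.75  0.82] F [ 1.4 -0.5 -3. ] open 0.023227105066104575
tip above mouth 0.0834 lat along pipe x 0.0275 y 0.0009 world lat [0.0199 0.0131 0.0137] axis err rotvec(deg) [ 0.16 -0.02  0.07]
to TCP at s=.02: [ 0.02414373  0.00953432 -0.22926739]
```

View pics/side_az.png

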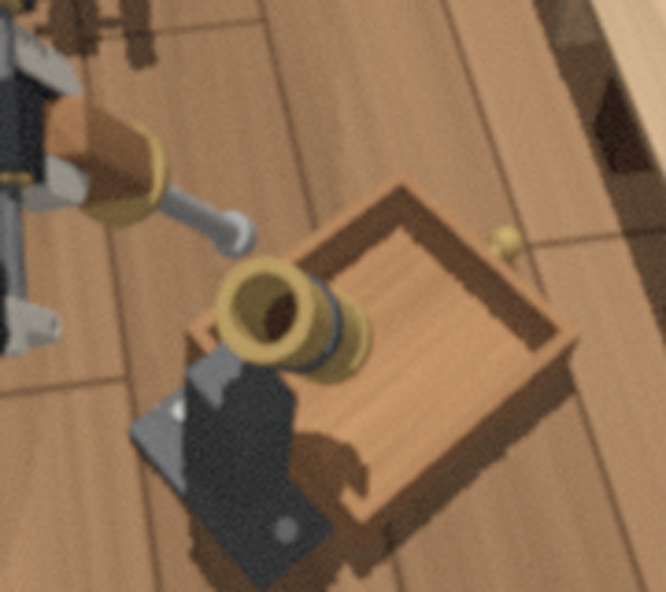

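View pics/wrist_a.png

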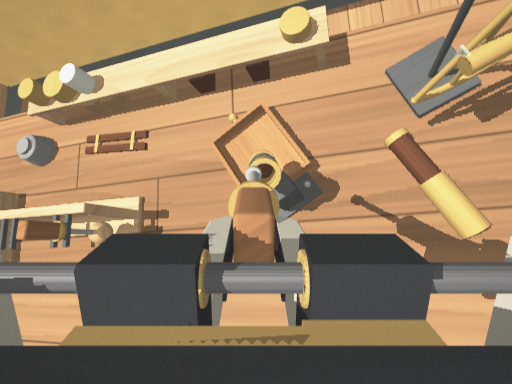

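View pics/top_az.png

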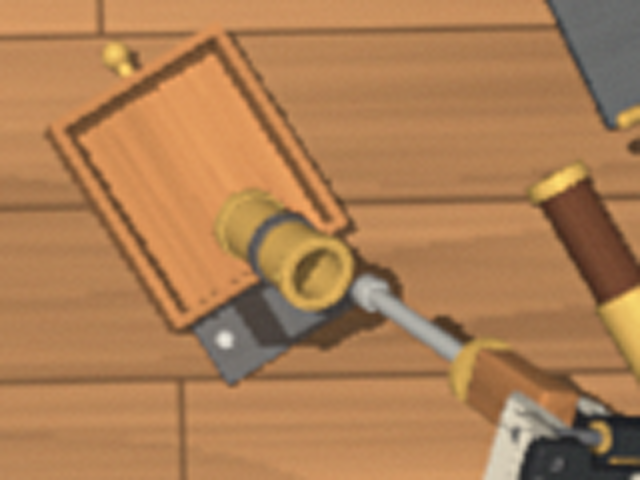

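```bash
python3 -m handwheel '0.02 0.01 -0.1 0 0 0;0.02 0.01 -0.2 0 0 0;0.02 0.01 -0.22 0 0 0;0.02 0.01 -0.22 0 0 0;0.02 0.01 -0.22 0 0 0';python3 ins.py b
cat > rodfit.py <<'E'
from h import *
import sys
from scipy.optimize import least_squares
s=robot.read_state();Rm=R.from_rotvec(s["orientation"]).as_matrix();T=s["tool_pos"]
for n in("side","top"):
    c=np.load(f"pics/{n}_{sys.argv[1]}.npz")["c"].reshape(-1,3)
    l=(c-T)@Rm # tool coords
    for nm,z0,z1,rr in(("shaft",.035,.128,.006),("head",.137,.147,.010)):
        q=l[(l[:,2]>z0)&(l[:,2]<z1)&(np.hypot(l[:,0],l[:,1])<.022)]
        if len(q)<8: print(n,nm,len(q));continue
        f=lambda x:np.hypot(q[:,0]-x[0],q[:,1]-x[1])-rr
        r=least_squares(f,[0,0],loss="soft_l1",f_scale=.001)
        print(n,nm,len(q),"tool xy offset mm",(r.x*1000).round(1),"world",(Rm[:,:2]@r.x*1000).round(1))
    q=l[(np.hypot(l[:,0],l[:,1])<.02)&(l[:,2]>.05)&(l[:,2]<.17)]
    if len(q): print("max z",np.sort(q[:,2])[-5:].round(4))
E
python3 rodfit.py b
```

```text
t: 10.45
tool_pos: [0.524, -0.3087, 0.3348]
orientation: [-2.777, 0.166, -0.616]
force: [0.2, -0.4, -3.0]
opening: 0.0231
t 10.45 tcp [ 0.524  -0.3087  0.3348] q [-0.97 -0.05  1.5   0.52  1.64  0.77] F [ 0.2 -0.4 -3. ] open 0.023148661710809038
tip above mouth 0.0239 lat along pipe x -0.0002 y -0.0004 world lat [ 0.0001 -0.0004 -0.0001] axis err rotvec(deg) [0.14 0.09 0.1 ]
to TCP at s=.02: [ 0.00617319  0.00327775 -0.01105177]
side shaft 128 tool xy offset mm [-0.  -0.5] world [-0.   0.4  0.1]
side head 30 tool xy offset mm [-0.1 -1.1] world [-0.1  1.   0.3]
max z [0.1457 0.1459 0.1465 0.1472 0.1489]
top shaft 112 tool xy offset mm [-0.5 -0.3] world [-0.5  0.3 -0.1]
top head 18 tool xy offset mm [-0.9 -0.2] world [-0.8  0.4 -0.3]
max z [0.1452 0.1459 0.1462 0.1467 0.1497]
```

View pics/side_bz.png

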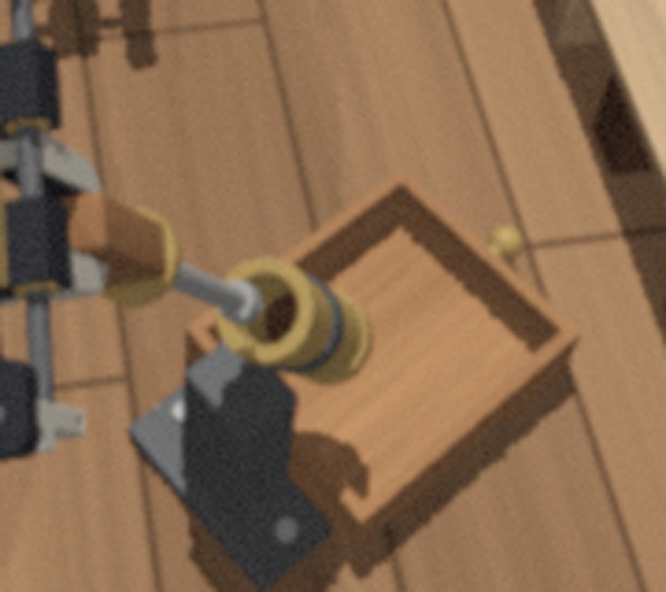

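View pics/top_bz.png

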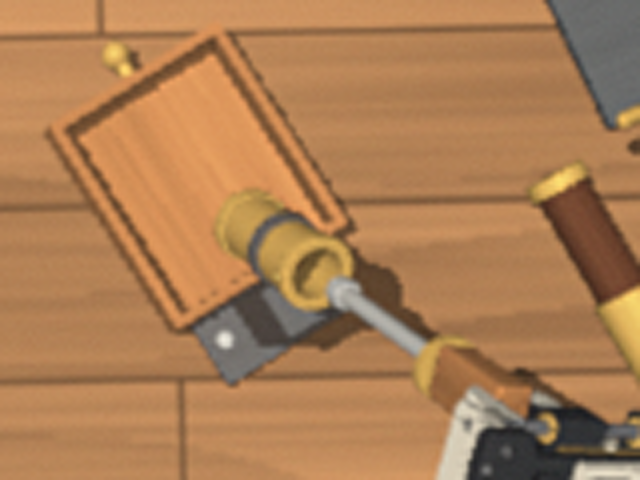

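```bash
python3 -m handwheel '0.0157 0.0095 -0.0318 0 0 0;0.0314 0.019 -0.0635 0 0 0;0.047 0.0285 -0.0953 0 0 0;0.0627 0.038 -0.127 0 0 0;0.0627 0.038 -0.127 0 0 0';python3 ins.py c
```

```text
t: 11.1
tool_pos: [0.5421, -0.2957, 0.292]
orientation: [-2.774, 0.167, -0.61]
force: [-0.6, 0.3, -3.8]
opening: 0.0233
t 11.1 tcp [ 0.5421 -0.2957  0.292 ] q [-0.93 -0.04  1.56  0.52  1.56  0.77] F [-0.6  0.3 -3.8] open 0.02329883630577759
tip above mouth -0.0243 lat along pipe x -0.0024 y 0.0022 world lat [-0.0029  0.0008 -0.0012] axis err rotvec(deg) [-0.06 -0.1  -0.06]
to TCP at s=.02: [-0.0543357  -0.04007538  0.13156487]
```

View pics/side_cz.png

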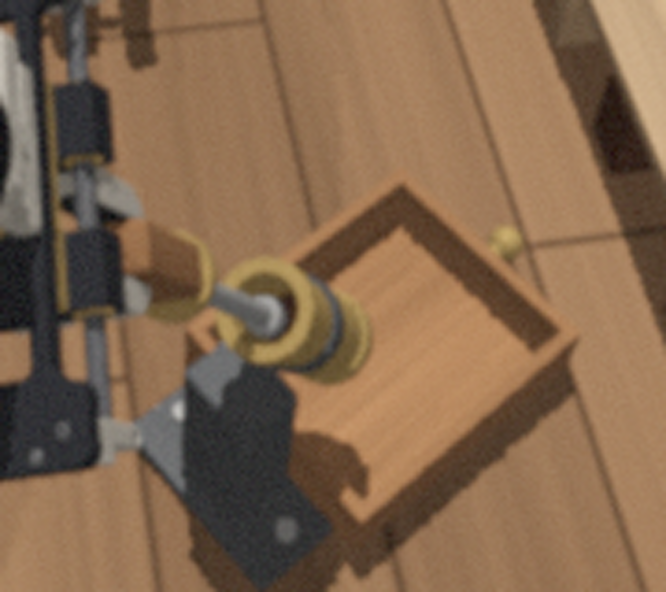

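View pics/top_cz.png

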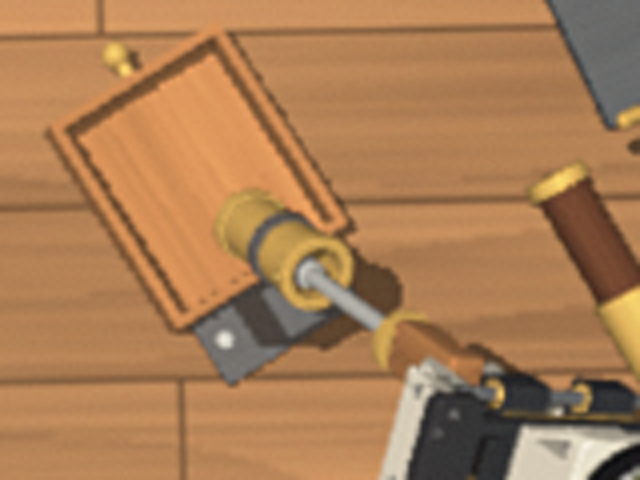

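```bash
python3 ins.py -
```

```text
t 11.25 tcp [ 0.5423 -0.2971  0.2948] q [-0.93 -0.04  1.56  0.52  1.56  0.77] F [ 0.2  0.8 -2.2] open 0.023498181682688756
tip above mouth -0.0215 lat along pipe x -0.0014 y 0.0003 world lat [-0.0012 -0.0004 -0.0007] axis err rotvec(deg) [0.08 0.02 0.05]
to TCP at s=.02: [-0.05486218 -0.03540368  0.12215892]
```

```bash
python3 -m handwheel '0.016 0.0096 -0.028 0 0 0;0.0315 0.018 -0.0567 0 0 0;0.046 0.027 -0.086 0 0 0;0.060 0.0355 -0.115 0 0 0;0.060 0.0355 -0.115 0 0 0';python3 ins.py -;python3 -m handwheel '0.014 0.0086 -0.029 0 0 0;0.0285 0.0173 -0.0577 0 0 0;0.0285 0.0173 -0.0577 0 0 0;0.0285 0.0173 -0.0577 0 0 0';python3 ins.py -
```

```text
t: 11.75
tool_pos: [0.5602, -0.2856, 0.2584]
orientation: [-2.775, 0.167, -0.611]
force: [-1.5, 0.5, -4.2]
opening: 0.0235
t 11.75 tcp [ 0.5602 -0.2856  0.2584] q [-0.89 -0.01  1.6   0.52  1.49  0.77] F [-1.5  0.5 -4.2] open 0.023532253064428302
tip above mouth -0.0637 lat along pipe x -0.0013 y 0.0012 world lat [-0.0016  0.0004 -0.0006] axis err rotvec(deg) [ 0.01 -0.05 -0.01]
to TCP at s=.02: [-0.11461934 -0.07379878  0.24361931]
t: 12.15
tool_pos: [0.5687, -0.2807, 0.242]
orientation: [-2.775, 0.167, -0.612]
force: [0.2, 0.1, -2.3]
opening: 0.0234
t 12.15 tcp [ 0.5687 -0.2807  0.242 ] q [-0.87 -0.    1.62  0.52  1.45  0.77] F [ 0.2  0.1 -2.3] open 0.023382227231773543
tip above mouth -0.0828 lat along pipe x -0.001 y 0.0008 world lat [-0.0012  0.0003 -0.0005] axis err rotvec(deg) [ 0.03 -0.02  0.01]
to TCP at s=.02: [-0.14285006 -0.0899169   0.29821777]
```

```bash
python3 ins.py d; python3 rodfit.py d
```

```text
t 12.15 tcp [ 0.5687 -0.2807  0.242 ] q [-0.87 -0.    1.62  0.52  1.45  0.77] F [ 0.2  0.1 -2.3] open 0.023382227231773543
tip above mouth -0.0828 lat along pipe x -0.001 y 0.0008 world lat [-0.0012  0.0003 -0.0005] axis err rotvec(deg) [ 0.03 -0.02  0.01]
to TCP at s=.02: [-0.14285006 -0.0899169   0.29821777]
side shaft 228 tool xy offset mm [-1.2  0. ] world [-1.1  0.2 -0.5]
side head 17 tool xy offset mm [-6.9 -5.3] world [-6.   6.2 -1.1]
max z [0.149  0.1494 0.152  0.1548 0.1559]
top shaft 174 tool xy offset mm [-1.6  2.4] world [-1.6 -2.  -1.4]
top head 4
max z [0.1101 0.1106 0.1116 0.1133 0.1164]
```

View pics/side_dz.png

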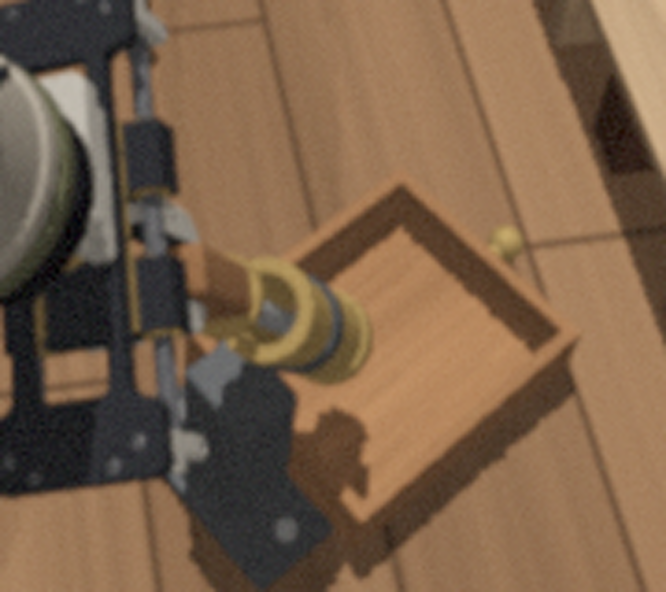

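View pics/top_dz.png

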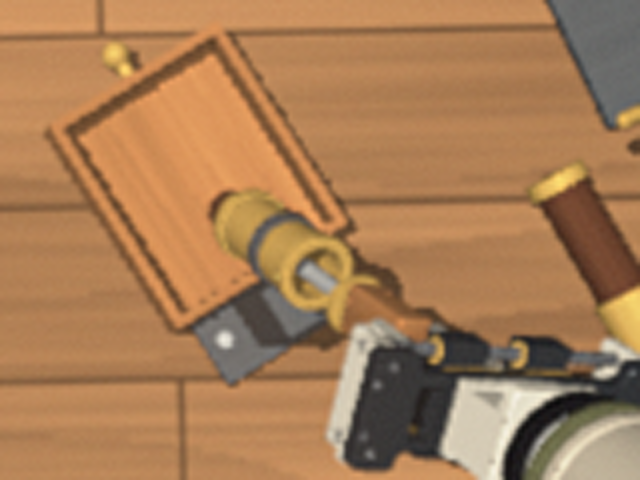

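View pics/wrist_d.png

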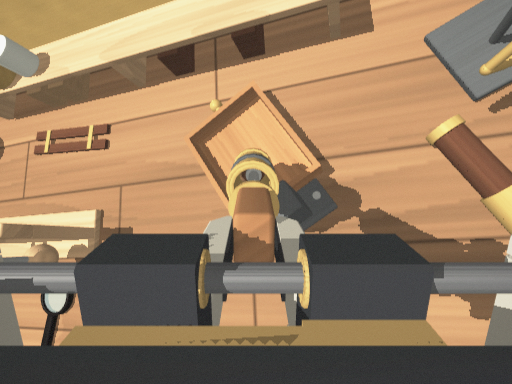

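```bash
python3 -m handwheel '0.0143 0.0086 -0.0289 0 0 0;0.0285 0.0172 -0.0577 0 0 0';python3 -m handwheel '0.0143 0.0086 -0.0289 0 0 0;0.0185 0.0111 -0.0375 0 0 0;0.0185 0.0111 -0.0375 0 0 0;0.0185 0.0111 -0.0375 0 0 0';python3 ins.py e
```

```text
t: 12.5
tool_pos: [0.5778, -0.2765, 0.2256]
orientation: [-2.777, 0.167, -0.615]
force: [0.1, -0.3, -3.0]
opening: 0.0235
t: 12.9
tool_pos: [0.5829, -0.2727, 0.2144]
orientation: [-2.776, 0.167, -0.614]
force: [0.1, 0.9, -2.5]
opening: 0.0235
t 12.9 tcp [ 0.5829 -0.2727  0.2144] q [-0.84  0.02  1.65  0.52  1.39  0.77] F [ 0.1  0.9 -2.5] open 0.023490762685760787
tip above mouth -0.1149 lat along pipe x -0.0006 y 0.0001 world lat [-0.0005 -0.0002 -0.0003] axis err rotvec(deg) [0.08 0.02 0.04]
to TCP at s=.02: [-0.19042447 -0.11660289  0.39042519]
```

View pics/side_ez.png

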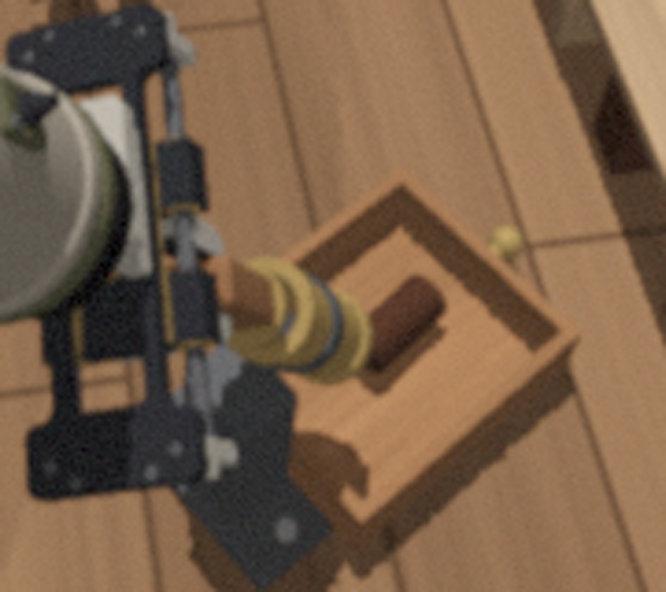

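View pics/top_ez.png

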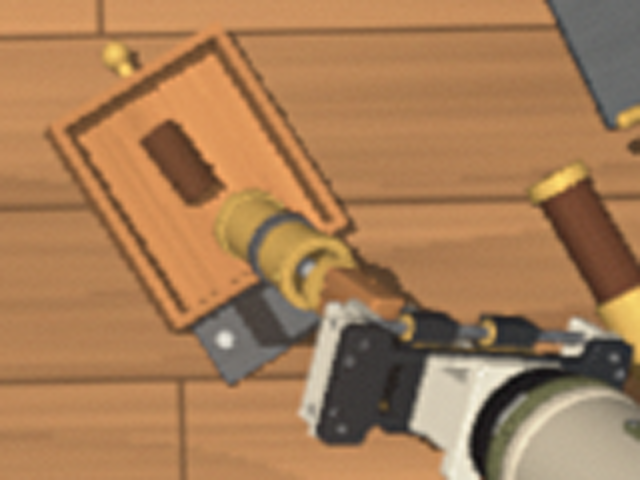

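```bash
python3 -m handwheel '-0.0228 -0.0138 0.0462 0 0 0;-0.0684 -0.0414 0.1386 0 0 0;-0.114 -0.069 0.231 0 0 0;-0.1596 -0.0966 0.3234 0 0 0;-0.2052 -0.1242 0.4158 0 0 0'; python3 -m handwheel '-0.03 -0.018 0.06 0 0 0;-0.04 -0.024 0.08 0 0 0;-0.04 -0.024 0.08 0 0 0;-0.04 -0.024 0.08 0 0 0'; python3 ins.py f; python3 rodfit.py f
```

```text
t: 13.55
tool_pos: [0.5202, -0.3108, 0.3419]
orientation: [-2.777, 0.167, -0.616]
force: [1.1, -0.0, -3.7]
opening: 0.0232
t: 13.95
tool_pos: [0.5092, -0.3171, 0.3623]
orientation: [-2.775, 0.168, -0.613]
force: [-0.2, -0.0, -3.5]
opening: 0.0237
t 13.95 tcp [ 0.5092 -0.3171  0.3623] q [-1.   -0.05  1.45  0.53  1.7   0.77] F [-0.2 -0.  -3.5] open 0.023747142760275668
tip above mouth 0.0562 lat along pipe x -0.0012 y 0.0005 world lat [-0.0011 -0.0001 -0.0006] axis err rotvec(deg) [ 0.05 -0.    0.03]
to TCP at s=.02: [ 0.05530629  0.03119002 -0.1027107 ]
side shaft 148 tool xy offset mm [0.4 0.5] world [ 0.3 -0.5 -0. ]
side head 25 tool xy offset mm [ 0.5 -0.1] world [ 0.4 -0.   0.2]
max z [0.1451 0.1452 0.1454 0.1454 0.1459]
top shaft 119 tool xy offset mm [-0.8  0.2] world [-0.7 -0.1 -0.4]
top head 23 tool xy offset mm [-0.7  0.7] world [-0.7 -0.5 -0.5]
max z [0.1457 0.1465 0.1465 0.148  0.1493]
```

View pics/side_fz.png

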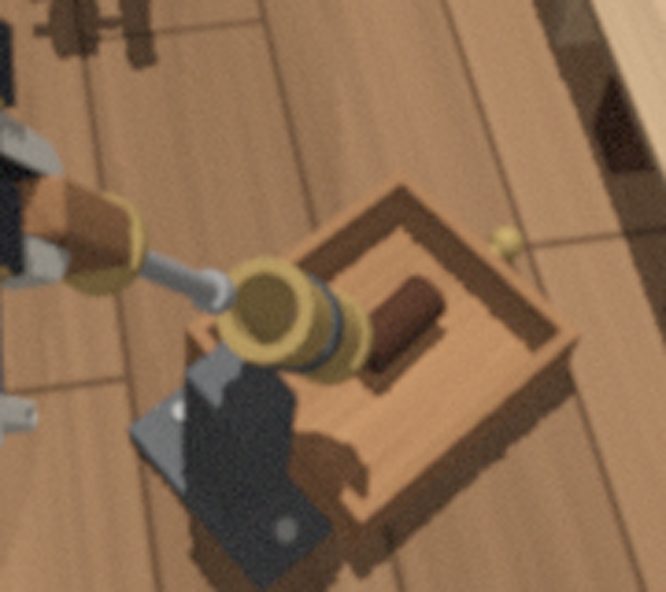

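```bash
python3 -m handwheel '0 0 0.13 0 0 0;-0.05 0.1 0.14 -0.09 0.14 0;-0.1 0.25 0.14 -0.17 0.29 0;-0.15 0.4 0.14 -0.26 0.43 0;-0.2 0.55 0.14 -0.343 0.571 0'; python3 -m handwheel '0 0.8 0 0 0 0;0 0.8 0 0 0 0;0 0.8 0 0 0 0;0 0.8 0 0 0 0;0 0.8 0 0 0 0'; python3 ins.py -|head -1; python3 -c "
from plant import robot;print(robot.read_state()['orientation'])"
```

```text
t: 14.6
tool_pos: [0.4486, -0.151, 0.4059]
orientation: [3.132, -0.19, -0.002]
force: [0.9, 1.0, -3.9]
opening: 0.0235
t: 15.1
tool_pos: [0.4485, 0.091, 0.4044]
orientation: [-3.135, 0.185, 0.002]
force: [0.6, -0.1, -3.1]
opening: 0.0235
t 15.1 tcp [0.4485 0.091  0.4044] q [ 0.09 -0.23  1.44  0.    1.94  1.78] F [ 0.6 -0.1 -3.1] open 0.023542982781632797
[-3.13508502e+00  1.84780185e-01  1.51677269e-03]
```

```bash
python3 -m handwheel '-0.035 0.76 0 0 0 0;-0.035 0.76 0 0 0 0;-0.035 0.76 0 0 0 0;-0.035 0.76 0 0 0 0;-0.035 0.76 0 0 0 0';python3 -m handwheel '0 0 -0.15 0 0 0;0 0 -0.3 0 0 0;0 0 -0.45 0 0 0;0 0 -0.62 0 0 0;0 0 -0.62 0 0 0';python3 -m handwheel '0 0 0 0 0 0;0 0 0 0 0 0'; python3 ins.py g|head -1; python3 rodfit.py g
cat > fork.py <<'E'
from h import *
c=cloud("wrist",np.load("pics/wrist_g.npz")["d"])
p=np.load("pics/wrist_g.npz")["p"]
a=c.reshape(-1,3);b=a[(a[:,2]>.155)&(a[:,2]<.178)&(a[:,0]>.505)&(a[:,0]<.555)&(abs(a[:,1]-.318)<.035)]
print(len(b))
for x0 in(.51,.52,.53,.54):
    q=b[(b[:,0]>=x0)&(b[:,0]<x0+.01)]
    l=q[q[:,1]<.318,1];r=q[q[:,1]>.318,1]
    print(x0,len(l),len(r),"right bar",np.percentile(l,[5,50,95]).round(4) if len(l) else 0,"left bar",np.percentile(r,[5,50,95]).round(4) if len(r) else 0)
print(b[:,0].min())
E
python3 fork.py
```

```text
t: 15.6
tool_pos: [0.4372, 0.3198, 0.4036]
orientation: [-3.136, 0.183, 0.004]
force: [0.4, -0.6, -3.4]
opening: 0.0236
t: 16.1
tool_pos: [0.4326, 0.3129, 0.2085]
orientation: [3.127, -0.187, -0.024]
force: [-0.0, -0.4, -4.3]
opening: 0.0234
t: 16.3
tool_pos: [0.4405, 0.3169, 0.2232]
orientation: [-3.133, 0.188, -0.007]
force: [-0.7, -0.1, -2.8]
opening: 0.0236
t 16.3 tcp [0.4405 0.3169 0.2232] q [ 0.53 -0.04  1.6   0.    1.58  2.22] F [-0.7 -0.1 -2.8] open 0.023607227321010463
side shaft 113 tool xy offset mm [2.2 0.6] world [ 2.1 -0.9  0. ]
side head 17 tool xy offset mm [3.7 0.4] world [ 3.6 -0.8  0. ]
max z [0.1438 0.1454 0.1459 0.1468 0.1478]
top shaft 0
top head 0
1337
0.51 132 130 right bar [0.2979 0.3023 0.3066] left bar [0.3294 0.3338 0.3386]
0.52 146 149 right bar [0.2976 0.3022 0.3066] left bar [0.3292 0.3336 0.3383]
0.53 148 155 right bar [0.2976 0.3021 0.3064] left bar [0.3291 0.3334 0.3384]
0.54 154 161 right bar [0.2976 0.3018 0.3063] left bar [0.3289 0.3335 0.3381]
0.5105630436876936
```

View pics/wrist_g.png

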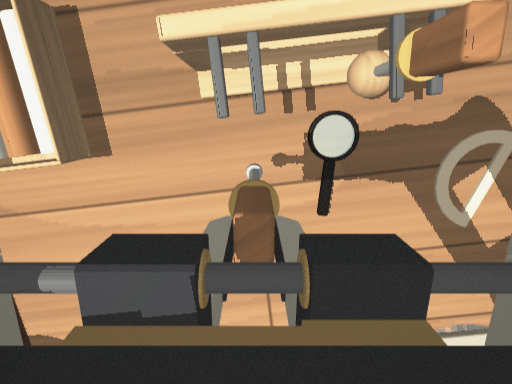

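```bash
python3 -m handwheel '0 0 0 0 0 0;0 0 0 0 0 0'; python3 ins.py -|head -1;python3 rodfit.py g|head -2; python3 -c "
from plant import robot;print(robot.read_state()['orientation'])"
```

```text
t: 16.65
tool_pos: [0.4394, 0.316, 0.2203]
orientation: [-3.135, 0.189, -0.002]
force: [0.3, -0.4, -2.6]
opening: 0.0234
t 16.65 tcp [0.4394 0.316  0.2203] q [ 0.53 -0.04  1.6   0.    1.58  2.22] F [ 0.3 -0.4 -2.6] open 0.023423828223648965
side shaft 114 tool xy offset mm [ 3.7 -0.7] world [3.7 0.2 0. ]
side head 14 tool xy offset mm [ 5.4 -0.9] world [5.4 0.2 0. ]
[-3.13486911e+00  1.88689732e-01 -2.33468099e-03]
```

```bash
python3 -m handwheel '0.08 0.007 -0.027 0 0 0;0.16 0.007 -0.027 0 0 0;0.24 0.007 -0.027 0 0 0;0.32 0.007 -0.027 0 0 0;0.35 0.007 -0.027 0 0 0'; python3 -m handwheel '0 0 0 0 0 0;0 0 0 0 0 0'; python3 ins.py h|head -1
```

```text
t: 17.15
tool_pos: [0.5455, 0.3173, 0.2108]
orientation: [3.136, -0.19, 0.0]
force: [0.1, 0.2, -1.9]
opening: 0.0239
t: 17.35
tool_pos: [0.5431, 0.3178, 0.2109]
orientation: [3.136, -0.189, -0.001]
force: [-0.7, 0.1, -2.6]
opening: 0.0234
t 17.35 tcp [0.5431 0.3178 0.2109] q [0.45 0.2  1.36 0.   1.58 2.14] F [-0.7  0.1 -2.6] open 0.023437783056274277
```

View pics/wrist_h.png

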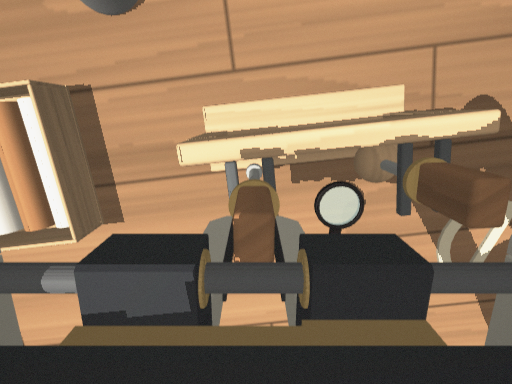

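View pics/side_h.png

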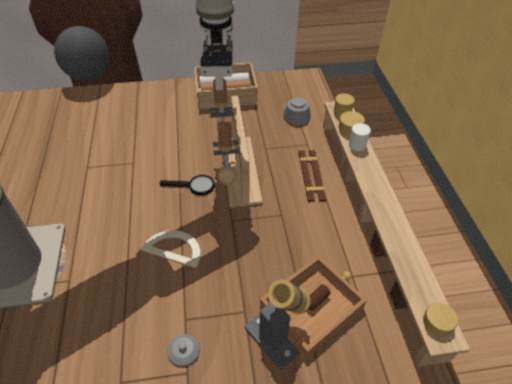

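Rod sits between the fork bars. Lower 21 mm gently, watching the force.

```bash
python3 -m handwheel '0.003 0 -0.02 0 0 0;0.003 0 -0.04 0 0 0;0.003 0 -0.06 0 0 0;0.003 0 -0.069 0 0 0;0.003 0 -0.069 0 0 0';python3 -m handwheel '0 0 0 0 0 0;0 0 0 0 0 0'
```

```text
t: 18.0
tool_pos: [0.5444, 0.3176, 0.1897]
orientation: [3.135, -0.189, -0.001]
force: [-0.0, 0.0, -2.4]
opening: 0.0235
t: 18.2
tool_pos: [0.5448, 0.3178, 0.1905]
orientation: [-3.136, 0.189, -0.0]
force: [-0.6, -0.2, -3.5]
opening: 0.0237
```

```bash
python3 -m handwheel '0 0 -0.005 0 0 0;0 0 -0.005 0 0 0;0 0 -0.005 0 0 0';python3 -m handwheel '0 0 -0.002 0 0 0;0 0 -0.002 0 0 0;0 0 -0.002 0 0 0'
```

```text
t: 18.5
tool_pos: [0.5449, 0.3179, 0.189]
orientation: [-3.136, 0.189, -0.001]
force: [0.6, -0.6, -1.0]
opening: 0.0235
t: 18.8
tool_pos: [0.545, 0.3178, 0.1889]
orientation: [-3.135, 0.189, -0.001]
force: [-0.2, -0.1, 3.3]
opening: 0.0236
```

Contact made. Open slowly and let it settle, then lift straight up.

```bash
python3 -m handwheel '0 0 0 0 0 0;0 0 0 0 0 0;0 0 0 0 0 0;0 0 0 0 0 0;0 0 0 0 0 0' 0 5;python3 -m handwheel '0 0 0 0 0 0;0 0 0 0 0 0;0 0 0 0 0 0;0 0 0 0 0 0;0 0 0 0 0 0' -0.2 5; python3 ins.py i|head -1
```

```text
t: 19.3
tool_pos: [0.5446, 0.3177, 0.1881]
orientation: [3.136, -0.189, -0.0]
force: [-0.3, -0.0, -0.3]
opening: 0.0464
t: 19.8
tool_pos: [0.5447, 0.3178, 0.1883]
orientation: [-3.136, 0.189, 0.0]
force: [-0.6, -0.3, 0.3]
opening: 0.0558
t 19.8 tcp [0.5447 0.3178 0.1883] q [0.45 0.21 1.39 0.   1.54 2.14] F [-0.6 -0.3  0.3] open 0.05576776216870529
```

View pics/wrist_i.png

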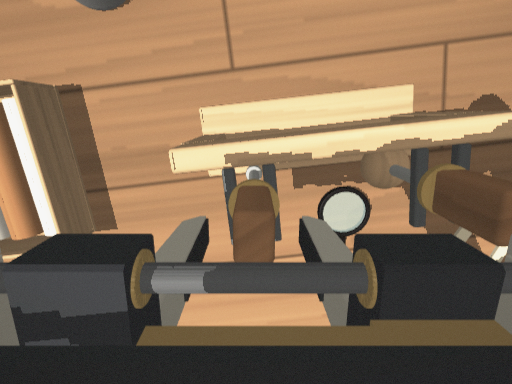

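```bash
python3 -m handwheel '0 0 0.05 0 0 0;0 0 0.15 0 0 0;0 0 0.3 0 0 0;0 0 0.45 0 0 0;0 0 0.6 0 0 0' -0.2;python3 -m handwheel '-0.3 -0.2 0.2 0 0 0;-0.5 -0.3 0.2 0 0 0;-0.5 -0.3 0.2 0 0 0;-0.5 -0.3 0.2 0 0 0;-0.5 -0.3 0.2 0 0 0';python3 -m handwheel '0 -0.8 0 0 0 0;0 -0.8 0 0 0 0;0 -0.8 0 0 0 0;0 -0.8 0 0 0 0;0 -0.8 0 0 0 0';python3 -m handwheel '0 0 0 0 0 0;0 0 0 0 0 0;0 0 0 0 0 0'
python3 ins.py j|head -1
python3 - <<'E'
from h import *
for n in("side","top"):
    for k in("0","_j"):
        a=cloud(n,np.load(f"pics/{n}{k}.npz")["d"]).reshape(-1,3)
        for nm,x,y in(("ram",.543,.317),("mop",.54,.167)):
            h=a[(abs(a[:,0]-x)<.035)&(abs(a[:,1]-y)<.035)&(a[:,2]>.234)&(a[:,2]<.25)]
            print(n,k,nm,len(h),h.mean(0).round(4) if len(h) else 0)
    p=np.load(f"pics/{n}_j.npz")["p"]
    r0,r1,c0,c1=(60,230,150,280) if n=="side" else (160,240,110,240)
    cv2.imwrite(f"pics/{n}_jr.png",cv2.resize(p[r0:r1,c0:c1,::-1],None,fx=3.5,fy=3.5,interpolation=cv2.INTER_CUBIC))
    print(n,[(q,[(np.round(t["rect"]).tolist(),round(t["conf"],2)) for t in robot.look_for(n,q)[:1]]) for q in("protractor","magnifier","lid","rule","plug_center")])
E
```

```text
t: 20.45
tool_pos: [0.5444, 0.3176, 0.3715]
orientation: [-3.135, 0.189, -0.002]
force: [0.8, 1.1, -0.5]
opening: 0.0559
t: 20.95
tool_pos: [0.3926, 0.2267, 0.4338]
orientation: [-3.132, 0.188, -0.012]
force: [-0.8, 0.4, 0.2]
opening: 0.0556
t: 21.45
tool_pos: [0.3945, -0.0145, 0.429]
orientation: [3.135, -0.19, 0.002]
force: [0.6, 0.2, 0.4]
opening: 0.0559
t: 21.75
tool_pos: [0.3949, -0.0114, 0.4286]
orientation: [-3.136, 0.187, -0.001]
force: [-0.1, -0.1, -0.1]
opening: 0.0558
t 21.75 tcp [ 0.3949 -0.0114  0.4286] q [-0.16 -0.38  1.51  0.    2.01  1.53] F [-0.1 -0.1 -0.1] open 0.05580333093947103
side 0 ram 95 [0.5438 0.3148 0.2398]
side 0 mop 113 [0.5407 0.1654 0.2398]
side _j ram 86 [0.5462 0.312  0.2397]
side _j mop 112 [0.5406 0.1653 0.2399]
side [('protractor', [([171.0, 247.0, 60.0, 35.0], 0.97)]), ('magnifier', [([189.0, 185.0, 57.0, 19.0], 0.56)]), ('lid', [([182.0, 348.0, 33.0, 36.0], 0.9)]), ('rule', [([313.0, 174.0, 28.0, 56.0], 0.88)]), ('plug_center', [([321.0, 297.0, 22.0, 27.0], 0.74)])]
top 0 ram 122 [0.5441 0.3183 0.2394]
top 0 mop 123 [0.5401 0.1684 0.2396]
top _j ram 125 [0.5452 0.3161 0.2395]
top _j mop 121 [0.5399 0.1685 0.239 ]
top [('protractor', [([266.0, 244.0, 38.0, 20.0], 0.83)]), ('magnifier', [([194.0, 245.0, 20.0, 48.0], 0.57)]), ('lid', [([351.0, 250.0, 26.0, 22.0], 0.68)]), ('rule', [([192.0, 127.0, 66.0, 20.0], 0.62)]), ('plug_center', [([325.0, 152.0, 22.0, 16.0], 0.6)])]
```

View pics/side_jr.png

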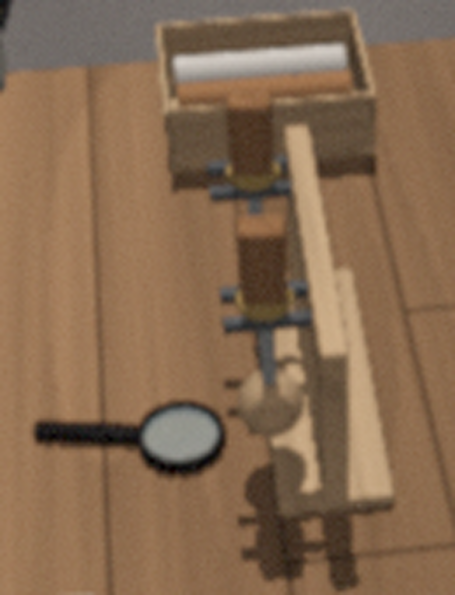

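View pics/top_j.png

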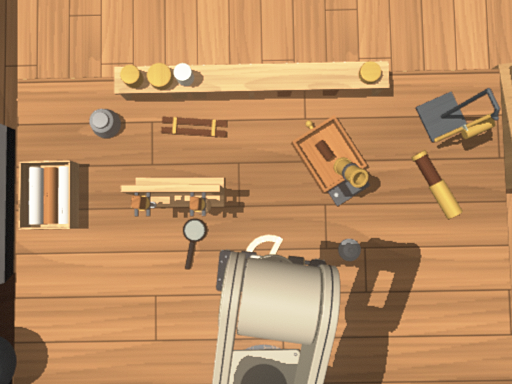

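View pics/side_jz.png

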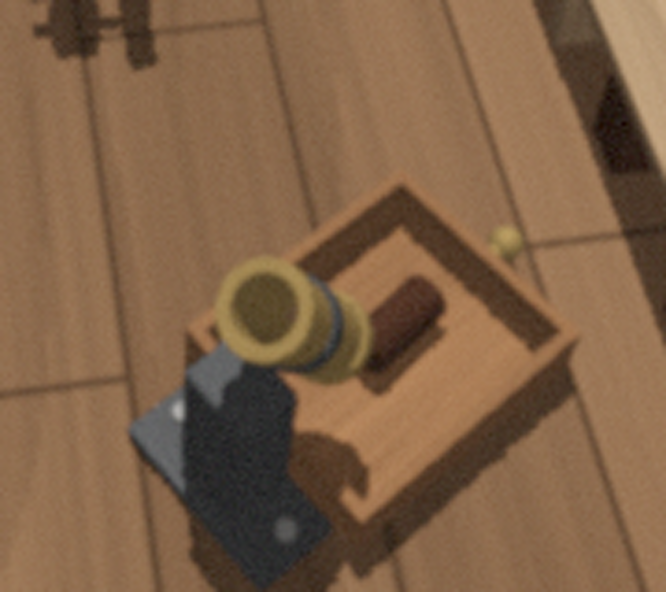

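```bash
python3 -c "
from plant import robot;print(robot.close_job())"
```

```text
the job is handed in; nothing more can be done
None
```

I pushed the plug out with the ramrod and it came to rest lying in the drawer. I then drew the rod out and hung it back in the fork it came from (the left one, y ≈ 0.318 m). The job was handed in at about 22 s of the 64 s allowed.

- **Ramrod:** In the last pictures it hangs upright by its collar between the fork bars. Its handle top is 2–3 mm from where it started and at the same height. The force on the gripper fell to about zero as it opened, and the arm then moved clear of everything.
- **Plug:** It lies in the drawer in the side picture, and the networks also found it there in both the side and top views. The pipe's bore looks empty.
- **Other things:** The ball-ended rod did not move (under 1 mm difference). The protractor, magnifier, lid and rule look unmoved. In the last top view the arm hides part of the protractor and shades the lid, so I judged those two mainly from the side view.
- **What disagreed:**
  - The wrist force readings between pushes never showed the expected 5–15 N, even while the plug was moving. I went by the pictures instead, which show it coming out of the lower end.
  - One pipe measurement from the wrist camera was 6–7 mm off because the arm was still moving. I repeated it with the arm still, and it then agreed with the fixed cameras.

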